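Bring the valve to the top on the wheel balancing stand

ROBOT

A 6-joint arm with a two-finger parallel gripper is mounted at the origin on the work surface. World frame = base frame: x ahead of the robot, y to its left, z up, the work surface at z = 0. Lengths are in m, angles in rad, forces in N, time in s.
With the tool pointing down it reaches from about 0.25 to 0.775 m from the base axis. Payload 4 kg.
Tool frame: the origin (TCP) lies where the fingers leave the gripper's body, on its centre line; the fingertips stand 73 mm ahead of it and the grasp point (between the pads) lies 54 mm ahead of it (nose_length is the distance from the TCP to the fingertips, in m); x points along the fingers, z is the direction in which the jaws open and shut, and the axes are right-handed (so a half turn about x gives the same grasp; the last joint's range is limited). The gripper opens to 85 mm and grips with 20 to 120 N. Pads are 22 mm wide; open, the fingers measure 114 mm over their backs; the gripper's body (76 mm by 85 mm) begins 54 mm behind the grasp point. The pads swing forward as they close: fully open they stand 13 mm farther back than shut.
Start: joints at [-1.377, 0.087, 1.371, -0, 1.684, -0.103], TCP at [0.161, -0.526, 0.304] pointing down, gripper open.
Joint ranges: [-3.1, 3.1], [-0.76, 2.03], [0.27, 2.55], [-1.08, 4.22], [0.17, 2.65], [-2.57, 2.57]. Speed limits (rad/s): [2.79, 2.79, 3.14, 3.14, 3.14, 3.14].

INTERFACE

Orientations are given as a 3x3 rotation matrix whose columns are the frame's x, y, z axes.
In Python, from station import move_ptp, servo_line, move_j, ungrasp, close_gripper, pause, inverse_kinematics, capture, get_calibration, MotionError, hand_in, read_time_s, read_joint_positions, read_joint_vel, read_joint_torque, read_position, read_tcp_rot, read_ft_force, read_ft_torque, read_gripper_width, nose_length gives the robot as it stands. Calls block until the motion is done:
- move_ptp(position, orientation): joint-space move of the TCP to a pose.
- servo_line(position, attitude=None, vel=0.15): straight line of the TCP; attitude=None keeps the orientation; vel is the mean speed in m/s.
- move_j(angles): joint-space move.
- ungrasp() and close_gripper(grasp_force=None): open the fingers fully, or close them until they stop; grasp_force is the grip in N (None keeps the last).
- pause(seconds).
- inverse_kinematics(position, orientation): joint angles nearest the present ones, or None.
- capture(name): name is "scene" or "top"; returns the picture (400x640x3 uint8, blue, green, red); there is no depth.
- get_calibration(name): a dict with "fx", "fy", "cx", "cy" (pixels), "view" (4x4, takes a point from world to camera coordinates). Camera axes: x right, y down, z forward; pixel columns grow to the right and rows downward; lengths in m; the calibration is good to about 2 mm. A picture is of the moment at which its call begins. get_calibration takes no time and is no camera call.
A pose or a line that the arm cannot do raises MotionError and nothing moves.
- hand_in(): hands the job in, once; it reports no verdict.
Readings, each from a call of its own:
- read_time_s(): time.
- read_joint_positions(): joint angles.
- read_joint_vel(): joint speeds.
- read_joint_torque(): joint torques, N m.
- read_position(): TCP position.
- read_tcp_rot(): TCP orientation.
- read_ft_force(): force on the tool from outside, world axes, zero at the start.
- read_ft_torque(): the same for the moment, N m.
- read_gripper_width(): opening from 0.0 (shut) to 1.0 (fully open).
Only numpy, scipy, OpenCV 4.12 (cv2) and the standard library are available. Lean on these libraries where they do the work, as an engineer would, in place of code of your own. Each camera call takes 0.05 s, during which the arm holds its last target. There are 200 camera calls.

TASK

A bare five-spoke motorcycle wheel hangs on a balancing stand: before it is balanced, turn it by pushing one spoke after another, gently and without knocking them, until its valve stem, with the red cap, is at twelve o'clock, straight above the axle, and leave it standing still there. Push on the spokes only: keep off the polished rim and the valve stem, do not shove, tip or lift the stand, and leave everything else on the bench where it is.

Things in the scene. Friction and masses are not known exactly. Their poses are not given: they have to be found in the camera images.
- stand: Blue and steel balancing stand, 7 kg, loose on the bench. Origin on the bench under the wheel's mid-plane; x along the axle (away from the robot at yaw 0), z up. Two 230 mm wide feet and two uprights, 44 mm wide (64 mm at the head, 172 mm high), 100 mm in front of and behind the wheel's mid-plane. The axle lies 180 mm above the bench.
- wheel: Bare 12-inch wheel (hub radius 28 mm, five gold spokes; rim and valve turn with it). Origin on the axle in the rim's mid-plane, 180 mm above the bench; x is the axle, along the stand's x; it turns about it either way without end. z points from the axle to the valve: z straight up is the goal; the start is 110 to 180 degrees away. The hub reaches 56 mm, its 14 mm shaft 140 mm forward (-x).
- spoke (a point): Middle of one spoke, 85 mm from the axle. Five straight spokes, 20 mm wide, at 36, 108, 180, 252 and 324 degrees from the wheel's z. They are dished to the front (-x): at radius 70 mm they lie from 43 to 9 mm in front of the rim's mid-plane, at 110 mm from 30 mm in front to 4 mm behind. Seals drag: 3 N at radius 70 mm turns the wheel; let go it stops within a few degrees.
- rim: Polished aluminium rim of that wheel, same origin and axes as the wheel: inside radius 140 mm, outside radius 166 mm, 48 mm wide (24 mm to either side of the mid-plane). Not to be touched.
- valve: Black rubber valve stem, 12 mm thick, on the rim's inside; origin where it leaves the rim, 140 mm from the axle; it points 37 mm from there towards the axle, in the mid-plane, and ends in a red cap. Its z axis is the wheel's z axis. Not to be touched.
- cone: Brass centring cone, 52 mm diameter, 36 mm high, on the bench to the left of the stand; origin under its centre. Bystander.
- weights: Black open tray of balance weights, 100 x 70 x 25 mm, on the bench to the right of the stand; origin under its centre. Bystander.
- driver: Screwdriver with an orange handle, 170 mm, lying in front of the stand. Bystander.
- spanner: Steel spanner, 160 mm, lying front left. Bystander.
- liner: Upright aluminium cylinder liner, 68 mm diameter, 130 mm high, on the left; origin under its centre. Bystander.
- vblock: Dark steel V-block, 40 x 50 x 52 mm, on the right; origin under its centre. Bystander.
- jug: Finned aluminium engine cylinder, 108 mm square, 128 mm high, right; origin under its centre. Bystander.
- paste: White jar of polishing paste with a blue cap, 64 mm diameter, 75 mm high, left; origin under its centre. Bystander.

How it is judged:
At the end, for the whole second after the job is handed in: The valve stem stands at the top of the wheel, within 0.1 rad (5.7 degrees) of straight above the axle, the wheel is at rest, and the stand is upright within 20 mm of where it stood (angle between wheel's own z axis and vertical below 0.1 rad and height (world z) of valve above 0.3 m and angular speed of wheel below 0.05 rad/s and distance of stand from where it was at the start of the episode below 0.02 m and angle between stand's own z axis and vertical below 0.06 rad); the robot touches nothing.
It fails at once if the wheel is knocked or gripped hard (over 60 N) (contact force between the fingers and wheel above 60 N).
It fails at once if the rim is touched by the fingers or the arm (over 2 N) (contact force between any of the fingers, the arm and rim above 2 N).
It fails at once if the valve stem is touched (over 1 N) (contact force between any of the fingers, the arm and valve above 1 N).
It fails at once if the stand is shoved more than 20 mm, tipped or lifted (distance of stand from where it was at the start of the episode above 0.02 m or angle between stand's own z axis and vertical above 0.06 rad or height (world z) of stand above 0.015 m).
It fails at once if something else on the bench is shifted more than 15 mm (distance of any of cone, weights, driver, spanner, liner, vblock, jug, paste from where it was at the start of the episode above 0.015 m).
It also fails if it takes over 58 s, if anything falls off the work surface, if the arm or the gripper's body presses on something with over 40 N, if the wrist force passes 120 N, or if a joint passes its speed limit or range.

## Working session

There is one attempt and no reset: what is moved stays moved. The work goes in short steps, each a Python script; the robot and the scene stay as the last script left them, time stands still between calls to the robot, and variables do not carry over. Pictures are saved under pics/ and viewed, about 8 in all and at most 12, crops included, and the job is handed in when it is done.

```bash
mkdir -p pics; ls; python3 - <<'E'
from station import *
import cv2
for n in("scene","top"):
    cv2.imwrite(f"pics/{n}0.png",capture(n)); c=get_calibration(n); print(n,c)
print(nose_length, read_time_s())
E
```

```text
pics
scene {'fx': 369.5634669609805, 'fy': 369.5634669609805, 'cx': 324.7727830356424, 'cy': 203.83707285155813, 'view': array([[ 7.62546570e-01,  6.46932040e-01,  1.29004379e-03,
        -3.68583147e-01],
       [ 3.69598465e-01, -4.34011799e-01, -8.21602540e-01,
        -4.28948008e-02],
       [-5.30961113e-01,  6.26986997e-01, -5.70059297e-01,
         1.59621696e+00],
       [ 0.00000000e+00,  0.00000000e+00,  0.00000000e+00,
         1.00000000e+00]])}
top {'fx': 390.30382593652223, 'fy': 390.30382593652223, 'cx': 322.9868519384875, 'cy': 198.03201023971943, 'view': array([[-0.02908672, -0.99916059, -0.02884571,  0.02187959],
       [-0.99017912,  0.03274911, -0.13591468,  0.5232025 ],
       [ 0.13674526,  0.02460911, -0.99030052,  1.25277849],
       [ 0.        ,  0.        ,  0.        ,  1.        ]])}
0.0726 0.1
```

View pics/scene0.png

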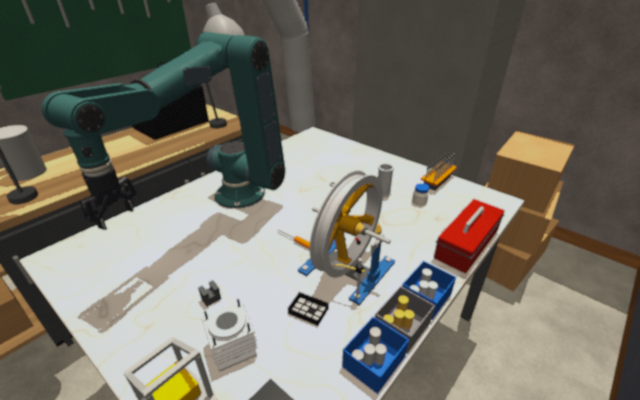

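View pics/top0.png

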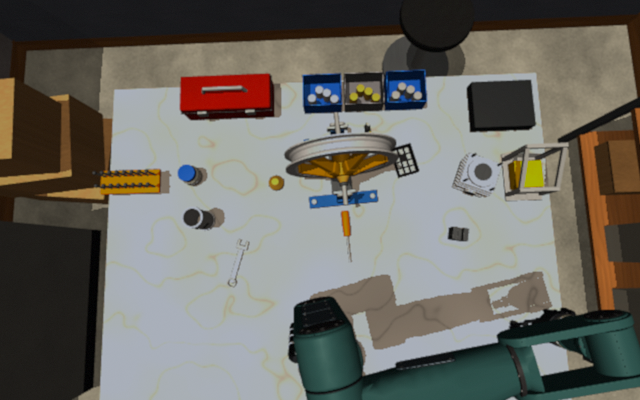

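The scene view shows the wheel's back side at about (350,225). The top view shows the wheel at about (340,155), with its front foot at (343,199). I'll enlarge both to measure them.

```bash
python3 - <<'E'
import cv2,numpy as np
a=cv2.imread("pics/scene0.png")[160:310,290:410]; b=cv2.imread("pics/top0.png")[110:220,270:430]
a=cv2.resize(a,None,fx=4,fy=4,interpolation=2)[:600]; b=cv2.resize(b,None,fx=5,fy=5,interpolation=2)
cv2.imwrite("pics/a.png",a);cv2.imwrite("pics/b.png",b)
E
```

```text
(no output)
```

View pics/a.png

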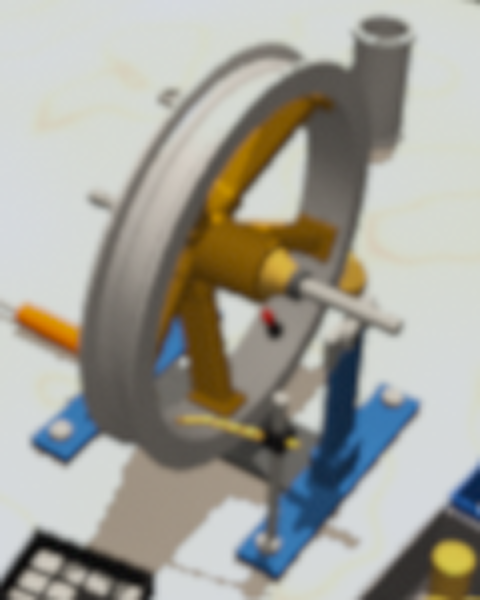

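View pics/b.png

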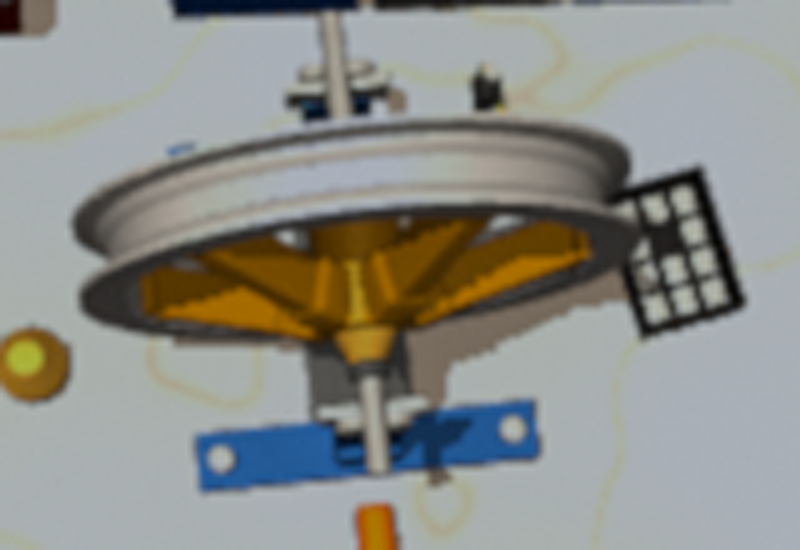

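```bash
cat > h.py <<'E'
from station import *
import numpy as np, cv2
from scipy.optimize import least_squares
from scipy.spatial.transform import Rotation as R
C={n:get_calibration(n) for n in("scene","top")}
def proj(n,p):
    c=C[n]; q=c["view"][:3,:3]@p+c["view"][:3,3]
    return np.array([c["fx"]*q[0]/q[2]+c["cx"],c["fy"]*q[1]/q[2]+c["cy"]])
def world(P,p): # stand frame, origin on bench
    return np.array([P[0],P[1],0])+R.from_euler("z",P[2]).apply(p)
def wheel(ang,r,x=0.): # ang clockwise seen from robot, from top
    return np.array([x,-r*np.sin(ang),.18+r*np.cos(ang)])
E
python3 - <<'E'
from h import *
obs=[("top",(-.1,0,.012),(343.3,198.8)),("top",(-.14,0,.18),(345.2,204.4)),("scene",(.14,0,.18),(389.5,241.2)),
("top",(-.1,.115,.012),((198/5+270),(463/5+110))),("top",(-.1,-.115,.012),(538/5+270,428/5+110)),
("scene",(.1,-.1,.012),(290+267/4,160+540/4)),("scene",(.1,.1,.012),(290+393/4,160+396/4))]
f=lambda P:np.concatenate([proj(n,world(P,np.array(p)))-o for n,p,o in obs])
s=least_squares(f,[.55,0,0],loss="soft_l1",f_scale=2);P=s.x;print(P,f(P).reshape(-1,2).round(1).tolist())
g=lambda a:proj("scene",world(P,wheel(a[0],.106)))-np.array([357,239.5])
for a0 in np.arange(-3,3.1,1):
    t=least_squares(g,[a0]);print(np.degrees(t.x),t.cost)
Rz=R.from_euler("z",P[2]).as_matrix()
for pitch in(0,-30):
  for a in range(-120,121,30):
    d=np.radians(pitch)
    out=[]
    for roll in(0,90,180,270):
      A=Rz@R.from_euler("y",-d).as_matrix()@R.from_euler("x",np.radians(roll)).as_matrix()
      p=world(P,wheel(np.radians(a),.085,-.012))-.0726*A[:,0]
      q=inverse_kinematics(p,A); out.append(None if q is None else np.round(q,2).tolist())
    print(pitch,a,out)
E
```

```text
[ 0.6215664  -0.05160915  0.08683297] [[-0.5, 0.1], [0.5, 0.2], [-0.0, -0.0], [-0.8, 0.3], [-0.7, -0.8], [-0.2, 1.5], [-0.8, -0.0]]
[-151.66167222] 1.5485862712879672
[-151.66167299] 1.548586271287997
[-151.66167299] 1.548586271287997
[75.96645324] 394.7444685935007
[75.96681777] 394.7444684744598
[208.33832852] 1.548586271288144
[208.33832834] 1.5485862712880347
0 -120 [None, [-0.23, 0.12, 2.38, 2.75, 0.97, -1.34], [-0.23, 0.12, 2.38, 2.75, 0.97, 0.23], [-0.23, 0.12, 2.38, 2.75, 0.97, 1.8]]
0 -90 [None, [-0.19, -0.03, 2.38, 2.75, 0.81, -1.3], [-0.19, -0.03, 2.38, 2.75, 0.81, 0.27], [-0.19, -0.03, 2.38, 2.75, 0.81, 1.84]]
0 -60 [None, [-0.23, -0.16, 2.36, 2.63, 0.69, -1.16], [-0.23, -0.16, 2.36, 2.63, 0.69, 0.41], [-0.23, -0.16, 2.36, 2.63, 0.69, 1.98]]
0 -30 [[-0.34, -0.23, 2.33, 2.41, 0.66, -2.52], [-0.34, -0.23, 2.33, 2.41, 0.66, -0.95], [-0.34, -0.23, 2.33, 2.41, 0.66, 0.62], [-0.34, -0.23, 2.33, 2.41, 0.66, 2.19]]
0 0 [[-0.47, -0.23, 2.29, 2.22, 0.72, -2.37], [-0.47, -0.23, 2.29, 2.22, 0.72, -0.8], [-0.47, -0.23, 2.29, 2.22, 0.72, 0.78], [-0.47, -0.23, 2.29, 2.22, 0.72, 2.35]]
0
[... 1251 characters left out ...]
, -2.34]]
-30 0 [[-0.4, -0.35, 2.02, 0.76, 0.63, -0.91], [-0.4, -0.35, 2.02, 0.76, 0.63, 0.66], [-0.4, -0.35, 2.02, 0.76, 0.63, 2.23], [-0.4, -0.35, 2.02, 0.76, 0.63, -2.48]]
-30 30 [[-0.5, -0.3, 2.0, 0.88, 0.68, -1.08], [-0.5, -0.3, 2.0, 0.88, 0.68, 0.49], [-0.5, -0.3, 2.0, 0.88, 0.68, 2.06], None]
-30 60 [[-0.58, -0.23, 2.02, 1.0, 0.69, -1.25], [-0.58, -0.23, 2.02, 1.0, 0.69, 0.32], [-0.58, -0.23, 2.02, 1.0, 0.69, 1.89], None]
-30 90 [[-0.6, -0.16, 2.06, 1.12, 0.65, -1.42], [-0.6, -0.16, 2.06, 1.12, 0.65, 0.15], [-0.6, -0.16, 2.06, 1.12, 0.65, 1.73], None]
-30 120 [[-0.58, -0.11, 2.11, 1.26, 0.59, -1.57], [-0.58, -0.11, 2.11, 1.26, 0.59, -0.0], [-0.58, -0.11, 2.11, 1.26, 0.59, 1.57], None]
```

The fit is good, within 1.5 px. The valve sits at about -152°, so it needs +152° clockwise as seen from the robot. The tool can stay horizontal all the way round the upper half, so a single arc push on the spoke now at -44° should do it. I'll move to the pre-insertion pose first.

```bash
cat >> h.py <<'E'
P=np.array([.6216,-.0516,.0868]); RAD=.088
def pose(deg,x,r=RAD):
    A=R.from_euler("z",P[2]).as_matrix()@R.from_euler("x",np.radians(deg+180)).as_matrix()
    return world(P,wheel(np.radians(deg),r,x))-nose_length*A[:,0],A
E
python3 - <<'E'
from h import *
close_gripper(20)
q=np.array([-1.377,-.6,1.9,0,1.684,-.103]); move_j(q); print(read_position(),read_time_s())
p,A=pose(-80,-.14); T=inverse_kinematics(p,A); print(p,T)
if T is not None:
    for q4 in(.9,1.8,T[3]):
        q[3]=q4; q[4]=T[4] if q4==T[3] else q[4]; q[5]=T[5] if q4==T[3] else q[5]
        move_j(q); print(read_position(),read_tcp_rot()[:,0].round(2),read_time_s())
cv2.imwrite("pics/s1.png",np.vstack([capture("scene")[:340,:], capture("top")[150:400]]))
for x in (-.14,-.08,-.01): print(inverse_kinematics(*pose(-80,x)))
E
```

```text
[ 0.11236911 -0.27874745  0.3112746 ] 1.8333
[0.40228747 0.0163063  0.19528104] None
None
[-0.27350886 -0.28925432  2.52510321  2.59346983  0.74312632 -0.97377163]
[-0.18274025 -0.07784606  2.36764702  2.74443441  0.75933661 -1.10093747]
```

View pics/s1.png

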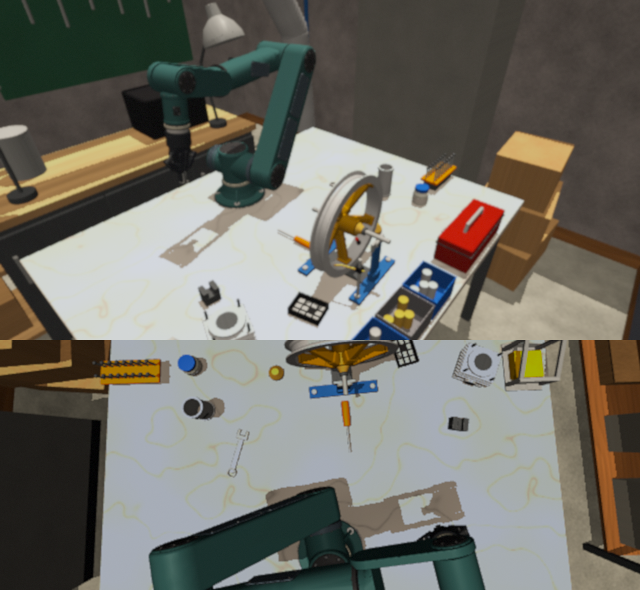

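The arm is clear of everything and the scene is unchanged. The tool standoff of -0.14 is out of reach, but -0.08 works. Next I'll turn the wrist while retracted, swing over and approach.

```bash
python3 - <<'E'
from h import *
T=inverse_kinematics(*pose(-80,-.08))
q=read_joint_positions()
def st(): print(read_position().round(3),read_tcp_rot()[:,0].round(2),read_ft_force().round(1),round(read_time_s(),2))
for f in (.33,.66,1):
    w=np.array(q); w[3:]=(1-f)*np.array(q)[3:]+f*T[3:]; move_j(w); st()
w=np.array([T[0],-.6,2.4,*T[3:]]); move_j(w); st()
move_j(T); st()
cv2.imwrite("pics/s2.png",np.hstack([cv2.resize(capture("scene")[130:330,250:450],(400,400),interpolation=2),cv2.resize(capture("top")[100:300,240:440],(400,400),interpolation=2)]))
E
```

```text
[ 0.305 -0.294  0.416] [ 0.79 -0.21 -0.57] [ 0.1 -0.4 -0. ] 2.98
[ 0.34  -0.306  0.622] [ 0.93 -0.26  0.25] [-0.2  0.1 -0.1] 3.97
[ 0.219 -0.361  0.75 ] [ 0.45 -0.48  0.75] [ 0.2  0.3 -0.1] 4.86
[0.448 0.025 0.412] [0.91 0.11 0.4 ] [ 0.3 -0.1 -0.1] 7.03
[0.463 0.021 0.197] [1.   0.09 0.  ] [ 0.2 -1.2  0.7] 7.97
```

View pics/s2.png

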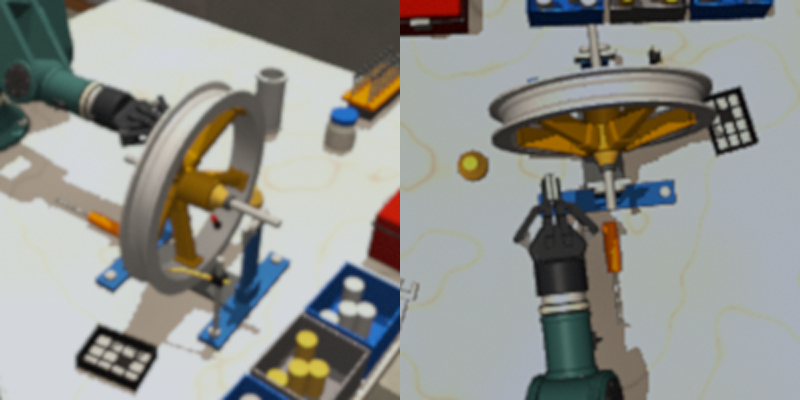

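The closed-finger linkage spreads about 50 mm to each side. I'll push at radius 97 mm and insert at -63° so it clears the upright's head. I'll push to about 15° short and look.

```bash
sed -i 's/RAD=.088/RAD=.097/' h.py; cat >> h.py <<'E'
def arc(a,b,x=-.012,step=8,vel=.05,fmax=25):
    n=max(1,int(np.ceil(abs(b-a)/step)))
    for g in np.linspace(a,b,n+1)[1:]:
        p,A=pose(g,x); servo_line(p,A,vel=vel); f=read_ft_force()
        print(round(g,1),f.round(1),round(read_time_s(),1))
        if np.linalg.norm(f)>fmax: print("STOP"); return g
    return b
E
python3 - <<'E'
from h import *
p,A=pose(-63,-.08); servo_line(p,A,vel=.06); print(read_ft_force().round(1))
for x in(-.045,-.012):
    servo_line(pose(-63,x)[0],vel=.06); print(x,read_position().round(3),read_ft_force().round(1),read_time_s())
    if np.linalg.norm(read_ft_force())>8: raise SystemExit
g=arc(-63,80)
cv2.imwrite("pics/s3.png",np.hstack([cv2.resize(capture("scene")[140:320,280:420],(466,600),interpolation=2),cv2.resize(capture("top")[100:250,260:340+80],(320,300),interpolation=2).repeat(2,0)]))
E
```

```text
[ 0.5 -0.6 -0. ]
-0.045 [0.497 0.024 0.224] [ 0.   0.1 -0.6] 9.4333
-0.012 [0.53  0.027 0.224] [ 0.6 -0.4 -0.7] 10.1333
-55.1 [ 0.1 -0.4  0.1] 10.6
-47.1 [ 0.3  0.3 -0.3] 11.0
-39.2 [-0.4 -0.1 -0.1] 11.4
-31.2 [-0.  -0.2 -0.5] 11.8
-23.3 [-0.7  0.4 -0.1] 12.2
-15.3 [ 0.3  0.2 -0.2] 12.6
-7.4 [ 0.2 -0.1  0.1] 13.1
0.6 [ 0.8  0.6 -0.4] 13.5
8.5 [-0.4 -0.2 -0.1] 13.9
16.4 [ 0.2 -0.1  0.1] 14.3
24.4 [-0.1 -0.3 -0.6] 14.7
32.3 [-0.2  0.5 -0.8] 15.1
40.3 [-0.4  0.  -0.4] 15.6
48.2 [ 0.8  0.8 -0.6] 16.0
56.2 [ 0.5 -0.2 -0.3] 16.4
64.1 [0.5 0.4 0. ] 16.8
72.1 [-0.2 -0.5  0.1] 17.2
80.0 [-0.7  0.3 -0.6] 17.6
```

View pics/s3.png

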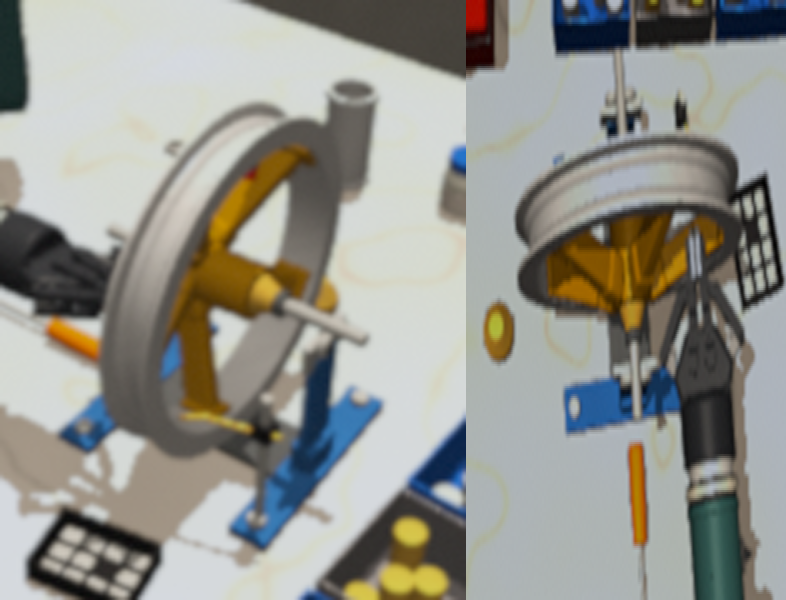

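The wheel turned: the red cap is now near the top at about scene (355,192), partly behind a spoke. The forces are at noise level. I'll compute the angle from that and compare it with the contact estimate of -15.5°.

```bash
cat >> h.py <<'E'
def cap():
    im=capture("scene").astype(int)[150:300,310:400]; b,g,r=im[...,0],im[...,1],im[...,2]
    m=(r>90)&(g<.4*r)&(b<.4*r); v,u=np.nonzero(m)
    if len(u)==0: return None
    o=np.array([u.mean()+310,v.mean()+150])
    t=min((least_squares(lambda a:proj("scene",world(P,wheel(a[0],.106)))-o,[a0]) for a0 in(-.5,.5)),key=lambda t:t.cost)
    return len(u),o.round(1),np.degrees(t.x[0]).round(1),round(t.cost,2)
E
python3 - <<'E'
from h import *
print(cap())
for a in(-20,-15,-10,-5,0,5):print(a,proj("scene",world(P,wheel(np.radians(a),.106))).round(1))
g=arc(80,88,step=2,vel=.02)
print(cap())
E
```

```text
(2, array([355.5, 192. ]), np.float64(-17.2), np.float64(0.12))
-20 [356.2 191.3]
-15 [354.7 191.8]
-10 [353.1 192.6]
-5 [351.4 193.6]
0 [349.8 195. ]
5 [348.  196.5]
82.0 [-0.8  0.4  0.3] 18.1
84.0 [-0.2  0.4  0.5] 18.4
86.0 [ 0.1 -1.   1.5] 18.7
88.0 [ 0.3 -0.9  1. ] 19.1
None
```

```bash
python3 - <<'E'
from h import *
g=arc(88,95,step=1.75,vel=.02); print(cap())
# back off tangentially, then withdraw a little to look
servo_line(pose(85,-.012)[0],pose(85,-.012)[1],vel=.03); print(read_ft_force().round(1)); pause(.3)
im=capture("scene"); cv2.imwrite("pics/raw4.png",im)
s=5;x0,y0=300,165;o=cv2.resize(im[y0:y0+120,x0:x0+100],None,fx=s,fy=s,interpolation=2);o2=o.copy()
tp=lambda p:tuple(((proj("scene",world(P,p))-[x0,y0]+.5)*s).astype(int).tolist())
for k in(36,108,180,252,324):
    for d in(-4,4):
        cv2.line(o2,tp(wheel(np.radians(k),.13,-.0)+np.array([0,0,0])+0*d,),tp(wheel(np.radians(k),.045,-.01)),(255,0,255),1)
cv2.circle(o2,tp(wheel(0,.106)),6,(0,255,0),1)
cv2.imwrite("pics/s4.png",cv2.resize(np.hstack([o,o2]),(800,480)))
print(read_time_s())
E
```

```text
89.8 [ 0.7 -0.2  0.4] 19.4
91.5 [ 0.5 -0.6  0.9] 19.7
93.2 [ 0.9 -0.9  0.5] 20.0
95.0 [0.3 0.2 0.4] 20.3
None
[-0.6 -0.4  0.2]
21.4167
```

View pics/s4.png

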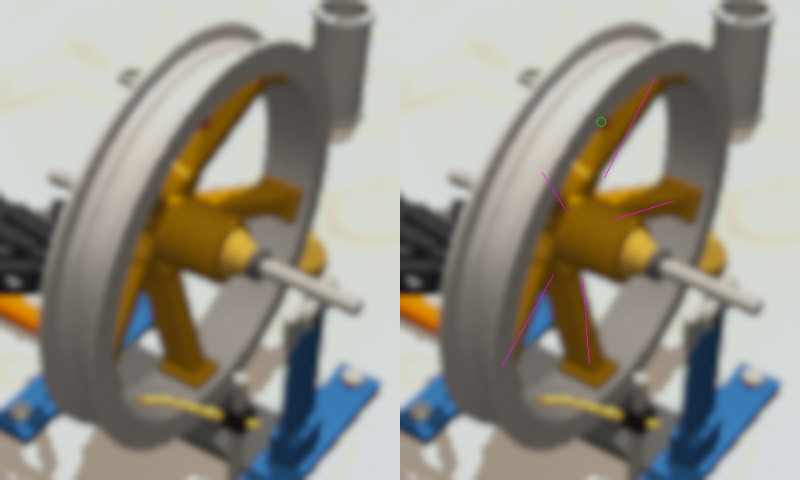

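A trace of the red cap shows at (207,124) in the crop, close to the predicted spot, with the rest hidden by the rim. I'll get a firmer angle by matching the gold spoke silhouettes, with the first picture (-151.7° from the cap) as the reference.

```bash
cat >> h.py <<'E'
def sil(im,angs):
    S=6; tp=lambda p:((proj("scene",world(P,p))-[290,150]+.5)*S).round().astype(np.int32)
    big=cv2.resize(im[150:310,290:410],None,fx=S,fy=S,interpolation=cv2.INTER_CUBIC)
    hsv=cv2.cvtColor(big,cv2.COLOR_BGR2HSV); gold=cv2.inRange(hsv,(12,140,40),(32,255,255))
    win=np.zeros_like(gold); t=np.linspace(0,2*np.pi,90)
    cv2.fillPoly(win,[np.array([tp(wheel(a,.138,.024)) for a in t])],255)
    front=np.zeros_like(gold); cv2.fillPoly(front,[np.array([tp(wheel(a,.138,-.024)) for a in t])],255); win&=front
    hub=np.array([tp(wheel(a,.034,x)) for a in t for x in(-.056,.06)]+[tp(wheel(a,.012,.14)) for a in t]); cv2.fillConvexPoly(win,cv2.convexHull(hub),0)
    out=[]
    for g in angs:
        m=np.zeros_like(gold)
        for k in(36,108,180,252,324):
            a=np.radians(g+k); pts=[]
            for r in(.03,.138):
                for x in(-.043,-.009):
                    for w in(-.01,.01): pts.append(tp(wheel(a,r,x+(r-.07)*.325)+w*np.array([0,-np.cos(a),-np.sin(a)])))
            cv2.fillConvexPoly(m,cv2.convexHull(np.array(pts)),255)
        m&=win; G=gold&win; out.append((m&G).astype(bool).sum()/(m|G).astype(bool).sum())
    i=int(np.argmax(out)); return angs[i],round(out[i],3)
E
python3 - <<'E'
from h import *
print("ref",sil(cv2.imread("pics/scene0.png"),np.arange(-170,-134,.5)))
print("now",sil(cv2.imread("pics/raw4.png"),np.arange(-20,20,.5)))
E
```

```text
ref (np.float64(-151.5), np.float64(0.744))
now (np.float64(-2.5), np.float64(0.704))
```

The reference agrees to 0.2°, and the wheel is now at -2.5°. I'll give it a small slow nudge, then back off, withdraw and verify.

```bash
python3 - <<'E'
from h import *
arc(85,93,step=4,vel=.03); arc(93,96.8,step=1.3,vel=.015)
arc(96.8,80,step=9,vel=.04)
p,A=pose(80,-.012)
servo_line(pose(80,-.075)[0],A,vel=.06) if inverse_kinematics(*pose(80,-.075)) is not None else servo_line(pose(80,-.06)[0],A,vel=.06)
print(read_position(),read_ft_force().round(1)); 
q=np.array(read_joint_positions()); q[1]-=.25; move_j(q); print(q.round(2),read_position()); pause(.5)
im=capture("scene"); cv2.imwrite("pics/s5.png",im); a=sil(im,np.arange(-20,20,.5)); pause(1); print(a,sil(capture("scene"),np.arange(-20,20,.5)),cap())
im2=capture("top"); cv2.imwrite("pics/s6.png",np.vstack([cv2.resize(im[140:320,240:440],(500,450),interpolation=2)[:, :],cv2.resize(im2[90:250,150:510],(500,150+72),interpolation=2)[:150]]))
print(read_time_s())
E
```

```text
89.0 [ 0.1 -0.4  0.4] 21.8
93.0 [-0.1 -0.2  0.1] 22.2
94.3 [-0.4  0.6 -0.1] 22.5
95.5 [ 0.1 -0.3  1.5] 22.8
96.8 [ 0.6 -0.2  1.3] 23.0
88.4 [ 0.1 -0.3 -0.5] 23.6
80.0 [-0.  -0.1  0.4] 24.1
[ 0.48300683 -0.15962974  0.19697027] [ 0.7  0.1 -0.1]
[-0.86 -0.3   2.34  2.01  1.11  2.15] [ 0.46698972 -0.14071502  0.30387445]
(np.float64(-1.5), np.float64(0.702)) (np.float64(-1.5), np.float64(0.702)) None
27.5
```

View pics/s6.png

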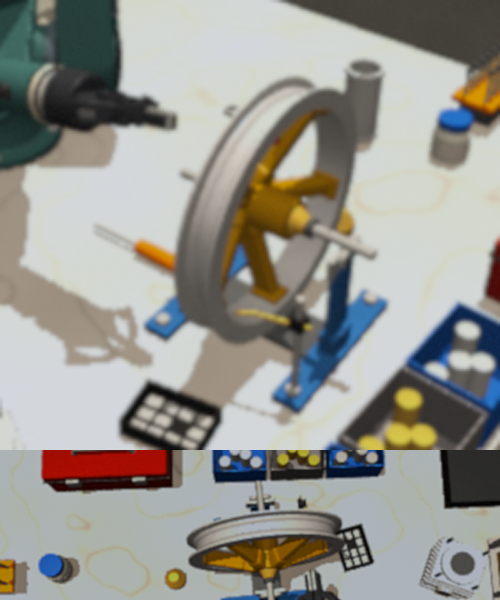

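The wheel reads -1.5° in two pictures a second apart. The arm is clear, and the stand and the other items look unmoved. Handing in.

```bash
python3 -c "
from station import *
print(read_ft_force(),hand_in())"
```

```text
the job is handed in; nothing more can be done
[0.77933644 0.32029416 0.07622707] None
```

The valve stem is at twelve o'clock within my measurement, and I handed the job in at about 27.5 s of the 58 s allowed. No verdict was reported.

**What I did:** I kept the closed fingers horizontal and put them into a gap between spokes that has no valve. I then pushed one spoke (the one at 36° from the valve) slowly about 150° clockwise over the top. A small nudge finished it, and then I backed off and withdrew. I used one continuous push on one spoke rather than several spokes in turn, because the arm could reach the whole arc.

**Last checks:**
- **Valve angle:** matching the spoke outlines gave -1.5° in two pictures a second apart, so the wheel was standing still. The limit is 5.7°. The same method agreed with the valve cap to 0.2° on the first picture. Finger contact geometry suggested about +1°, a disagreement of 2 to 3° that is still inside the limit.
- **Red cap:** the last cap check found nothing, because the rim hides the cap from the scene camera at the top. The final angle therefore rests on the spokes.
- **Forces:** the wrist force readings between steps stayed under about 2 N.
- **Stand and bench:** the stand and the items in the last pictures look unmoved by eye. I did not measure their positions again.
- **Arm:** it was clear of everything at hand-in.

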